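Flick the filter-cleaning day wheel round to today

ROBOT

A 6-joint arm with a two-finger parallel gripper is mounted at the origin on the work surface. World frame = base frame: x ahead of the robot, y to its left, z up, the work surface at z = 0. Lengths are in m, angles in rad, forces in N, time in s.
With the tool pointing down it reaches from about 0.275 to 0.85 m from the base axis. Payload 5.2 kg.
Tool frame: the origin (TCP) lies midway between the tips of the shut fingers; the grasp point (between the pads) lies 19 mm behind it; z points along the fingers, y is the direction in which the jaws open and shut (so a half turn about z gives the same grasp; the last joint's range is limited). The gripper opens to 85 mm and grips with 20 to 120 N. Pads are 22 mm wide; open, the fingers measure 114 mm over their backs; the gripper's body (76 mm by 85 mm) begins 54 mm behind the grasp point. The pads swing forward as they close: fully open they stand 13 mm farther back than shut.
Start: joints at [0.935, 0.259, 1.535, -0, 1.348, -0.203], TCP at [0.231, 0.499, 0.205] pointing down, gripper open.
Joint ranges: [-3.14, 3.14], [-0.91, 2.08], [0.19, 2.58], [-1.22, 4.36], [0.22, 2.71], [-3.12, 3.12]. Speed limits (rad/s): [2.57, 2.57, 3.14, 3.14, 3.14, 3.14].

INTERFACE

Orientations are given as a unit quaternion [x, y, z, w].
In Python, from rig import ctrl, vision gives the robot as it stands. Calls block until the motion is done:
- ctrl.movep(position, orientation): joint-space move of the TCP to a pose.
- ctrl.line_to(position, orientation=None, velocity=0.15): straight line of the TCP; orientation=None keeps the orientation; velocity is the mean speed in m/s.
- ctrl.movej(angles): joint-space move.
- ctrl.open_gripper() and ctrl.grasp(): open the fingers fully, or close them until they stop; the grip force is fixed at half the most.
- ctrl.pause(seconds).
- ctrl.ik(position, orientation): joint angles nearest the present ones, or None.
- ctrl.read_state(): the state.
- vision.grab_frame(name): name is "side" or "top" or "wrist"; returns a dict with "color" (400x640x3 uint8, red, green, blue), "fx", "fy", "cx", "cy" (pixels), "view" (4x4, takes a point from world to camera coordinates). Camera axes: x right, y up, looking along -z (the intrinsics and any distortion apply to the point x, -y, -z); pixel columns grow to the right and rows downward; lengths in m; the calibration is good to about 2 mm. A picture is of the moment at which its call begins. There is no depth.
A pose or a line that the arm cannot do raises ctrl.PlanningError and nothing moves.
- ctrl.close_job(): hands the job in, once; it reports no verdict.
The state is a dict: "t": time; "joints": joint angles; "dq": joint speeds; "tau": joint torques, N m; "position": TCP position; "eef_rot": TCP orientation; "wrist_force": force on the tool from outside, world axes, zero at the start; "wrist_torque": the same for the moment, N m; "opening": finger opening in m.
Only numpy, scipy, OpenCV 4.12 (cv2) and the standard library are available. Lean on these libraries where they do the work, as an engineer would, in place of code of your own. Each camera call takes 0.05 s, during which the arm holds its last target. There are 200 camera calls.

TASK

In the open drawer, bring the white seven-lobed day wheel round to today: with a fingertip, gently flick the lobes at its edge anticlockwise (seen from above), one click per flick, until the red lobe has clicked in at the green pointer, and do not overrun the pointer. Do not pinch or grip anything, and leave the lens cap, the glass filter and the hex key lying where they are.

Things in the scene. Friction and masses are not known exactly. Their poses are not given: they have to be found in the camera images.
- dial_base: Grey base of the day wheel, fixed to the drawer floor. Origin on the wheel's vertical axis at drawer floor height; z up; x points from the axis to the green pointer. Plate x -38 to +90 mm, y +-42 mm, 8 mm thick; pedestal of radius 31 mm, z 8 to 24 mm, under the wheel. The floor on the -x side is bare for 110 mm from the axis, 90 mm to either side.
- dial (a joint): Wheel angle about the base's z, rad, growing anticlockwise from above (the way to advance); 0 = red lobe at the pointer, negative before. Starts 2 to 5 clicks before 0. A click is 0.898 rad (7 a turn). A spring detent pulls the wheel to the nearest click: rests near 0, -0.898, -1.795... 2 to 4 N at the lobes turns it; past half-way it jumps to the next click.
- wheel_centre (a point): Point on the wheel's axis at half its height, 36 mm above the drawer floor. Wheel: white disc of radius 36 mm with seven equally spaced flat-sided lobes 7 mm wide reaching out to radius 54 mm, all from 26 to 46 mm above the floor. At rest, one lobe is at the base's +x and two stand 25.7 degrees either side of its -x.
- red_lobe (a point): Tip of the one red lobe, 54 mm from the axis, at half the wheel's height. Any lobe may be flicked: a fingertip moved straight along the base's -y, from y = +68 to -68 mm, past the wheel's -x side with its near face 42 to 48 mm from the axis, carries one lobe along and advances the wheel exactly one click.
- pointer (a point): Tip of the green pointer, 59 mm from the wheel's axis, at half the wheel's height; the red lobe ends 5 mm from it. Its post stands at x = 62 to 88 mm of the base, up to z = 42 mm.
- lens_cap: Loose matte black lens cap lying on the drawer floor, 58 mm across, 10 mm high; origin at the centre of its underside. Leave alone.
- filter: Loose round glass filter in a dark ring lying on the drawer floor, 62 mm across, 9 mm high; origin at the centre of its underside. Leave alone.
- hex_key: Loose L-shaped steel hex key lying on the drawer floor, 6 mm thick, 80 mm long arm along its y (origin at the middle of this arm, on its underside), 26 mm short arm towards its -x at its +y end. Leave alone.
- organiser: White plastic three-tier organiser, 200 mm (x) by 130 mm (y), 130 mm high, fixed in the right-hand part of the drawer; origin at the centre of its underside.
- drawer: Oak drawer standing on the bench, fixed, 500 mm (x) by 920 mm (y), walls up to 75 mm high, floor 8 mm thick; origin under its centre, on the bench top. A closed tilt-out bin, 300 mm wide (y) and 63 mm high, stands inside its front (-x) wall and reaches to 191 mm before the drawer's centre.

How it is judged:
By the outcome, as a careful person would: the job done as asked, in the order asked, and still so for the second after the job is handed in, with the robot touching nothing.
It also fails if it takes over 64 s, if anything falls off the work surface, if the arm or the gripper's body presses on something with over 40 N, if the wrist force passes 120 N, or if a joint passes its speed limit or range.

## Working session

There is one attempt and no reset: what is moved stays moved. The work goes in short steps, each a Python script; the robot and the scene stay as the last script left them, time stands still between calls to the robot, and variables do not carry over. Pictures are saved under pics/ and viewed, about 8 in all and at most 12, crops included, and the job is handed in when it is done.

```bash
mkdir -p pics
python3 - <<'E'
from rig import ctrl, vision
import cv2,numpy as np
for n in("top","side"):
    f=vision.grab_frame(n); cv2.imwrite(f"pics/{n}0.png",f["color"][:,:,::-1])
    print(n,[k for k in f],f["fx"],f["fy"],f["cx"],f["cy"],np.round(f["view"],4).tolist(), {k:f[k] for k in f if 'dist' in k})
print(ctrl.read_state())
E
```

```text
top ['color', 'fx', 'fy', 'cx', 'cy', 'view'] 425.39636758232103 425.39636758232103 317.53084431207014 204.67278242773887 [[0.0054, -0.9995, 0.0323, -0.0844], [0.9965, 0.0081, 0.0829, -0.6621], [-0.0832, 0.0317, 0.996, -0.7799], [0.0, 0.0, 0.0, 1.0]] {}
side ['color', 'fx', 'fy', 'cx', 'cy', 'view'] 393.6720427303548 393.6720427303548 317.3121475839896 195.1490887529201 [[-0.9833, -0.182, -0.0005, 0.6363], [0.1366, -0.7401, 0.6585, -0.1846], [-0.1202, 0.6475, 0.7526, -0.7895], [0.0, 0.0, 0.0, 1.0]] {}
{'t': 0.1, 'joints': array([ 9.35222653e-01,  2.59312656e-01,  1.53595338e+00, -7.73646989e-06,
        1.34800193e+00, -2.02821851e-01]), 'dq': array([ 0.00068051, -0.00192637, -0.00238108, -0.00035281, -0.00066094,
       -0.0004567 ]), 'tau': array([ 2.92018041e-03, -4.46968961e+01, -2.91250330e+01, -3.56547116e-04,
        6.34298296e-03,  2.87499961e-05]), 'position': array([0.23033888, 0.49888552, 0.2044431 ]), 'eef_rot': array([ 2.14690546e-01,  9.76681764e-01, -7.66660466e-04, -3.37502625e-04]), 'wrist_force': array([-0.17112293,  0.40124578,  0.33923651]), 'wrist_torque': array([0.02242061, 0.01023457, 0.02674191]), 'opening': 0.0856361208805714}
```

View pics/top0.png

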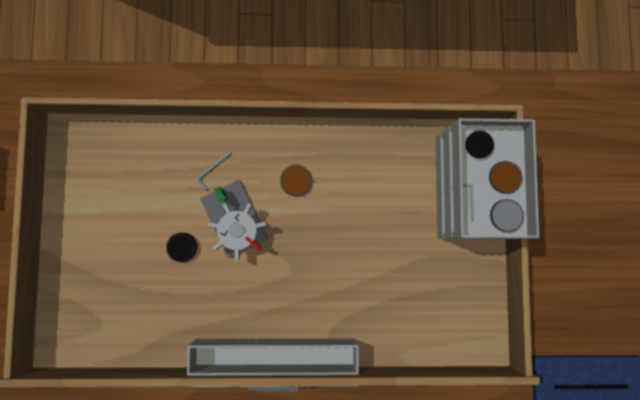

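View pics/side0.png

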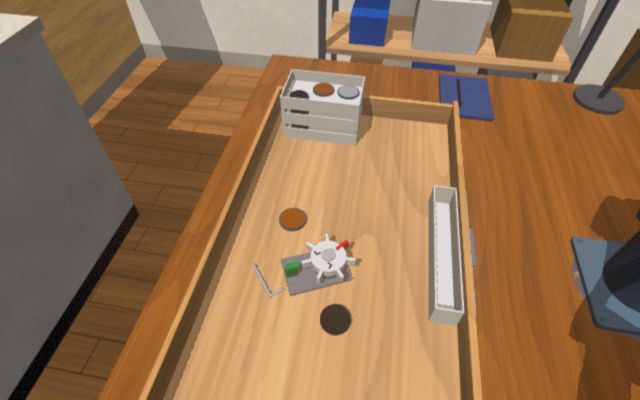

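The top view shows the hub at about (237,230), the green pointer at (221,194) and the red lobe tip at about (259,247). That puts red roughly 154° clockwise of the pointer, so about 3 clicks before it. Next I'll get coarse coordinates, move above the wheel and take a close look.

```bash
cat > h.py <<'E'
import numpy as np, cv2
from rig import ctrl, vision
from scipy.spatial.transform import Rotation as R
def ray(f,uv,z):
    V=np.array(f["view"]); d=np.array([(uv[0]-f["cx"])/f["fx"],-(uv[1]-f["cy"])/f["fy"],-1.])
    c=-V[:3,:3].T@V[:3,3]; d=V[:3,:3].T@d
    return (c+d*(z-c[2])/d[2])[:2]
def proj(f,P):
    p=np.array(f["view"])@np.append(P,1); return np.array([f["cx"]+f["fx"]*p[0]/-p[2], f["cy"]-f["fy"]*p[1]/-p[2]])
def blob(mask):
    n,l,s,c=cv2.connectedComponentsWithStats(mask); i=1+np.argmax(s[1:,4]); return c[i],s[i],(l==i)
def hsv(f): return cv2.cvtColor(f["color"],cv2.COLOR_RGB2HSV)
def green(f): return blob(cv2.inRange(hsv(f),(45,120,30),(80,255,255)))
def red(f,roi=None):
    h=hsv(f); return blob(cv2.inRange(h,(0,190,110),(5,255,255))|cv2.inRange(h,(172,150,90),(180,255,255)))
def down(yaw): # tool z down, tool x at world yaw
    x=np.array([np.cos(yaw),np.sin(yaw),0]); z=np.array([0,0,-1.]); 
    return R.from_matrix(np.c_[x,np.cross(z,x),z]).as_quat()
E
python3 - <<'E'
from h import *
f=vision.grab_frame("top")
g=green(f); r=red(f); print("green",g[0],g[1],"red",r[0],r[1])
c=ray(f,(237,230),.054); gp=ray(f,g[0],.045); rp=ray(f,r[0],.05)
yaw=np.arctan2(*(gp-c)[::-1]); print(c,gp,rp,np.degrees(yaw), np.degrees(np.arctan2(*(rp-c)[::-1])-yaw), np.linalg.norm(rp-c),np.linalg.norm(gp-c))
s=ctrl.read_state(); print("toolx yaw",np.degrees(np.arctan2(*R.from_quat(s["eef_rot"]).as_matrix()[1::-1,0])))
for k in(0,np.pi):
    print(ctrl.ik([c[0]-.04,c[1],.22],down(yaw+k)))
E
```

```text
green [220.48453608 194.39175258] [215 188  12  14  97] red [254.33333333 244.1025641 ] [247 238  13  11  39]
[0.61308049 0.0673992 ] [0.67897931 0.10062647] [0.58762178 0.03596382] 26.75799125823636 -155.76112320390058 0.04045156551280781 0.07380179768736107
toolx yaw 155.2039521985778
[-7.61468333e-02  2.98158377e-01  1.44467689e+00 -4.44089210e-16
  1.39875738e+00  1.02763444e+00]
[-7.61468333e-02  2.98158377e-01  1.44467689e+00 -4.44089210e-16
  1.39875738e+00 -2.11395821e+00]
```

Run:
```python
from h import *
c=np.array([.613,.0674]); yaw=np.radians(26.8); u=np.array([np.cos(yaw),np.sin(yaw)])
p=c-u*.09
ctrl.movep([*p,.22],down(yaw)); ctrl.grasp()
for n in("wrist","top"):
    f=vision.grab_frame(n); cv2.imwrite(f"pics/{n}1.png",f["color"][:,:,::-1])
f=vision.grab_frame("wrist"); print(proj(f,[*c,.054]),f["fx"],f["cx"],f["cy"])
s=ctrl.read_state();print(s["position"],s["opening"],s["t"],proj(f,s["position"]))
```

```text
[315.95488442  92.02726734] 300.2110697427144 317.32011448567073 197.66152802360395
[0.53266681 0.02677091 0.22001172] 7.961222010092934e-05 3.0833 [314.80937825 229.5497969 ]
```

View pics/wrist1.png

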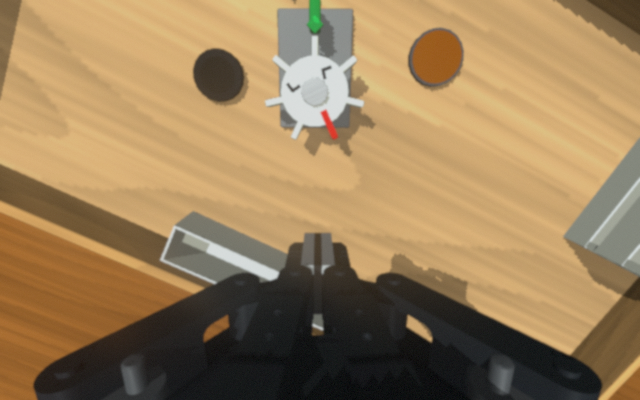

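Wrist view: hub at (314,91), pointer tip at (314,33), red lobe tip at (334,137), which is the -x lobe on the far (clockwise) side. The red lobe is 3 clicks before the pointer. The closed fingers are clear at (318,240). I'll refine the centre and yaw, go to the start of the stroke and check from close by.

Run:
```python
from h import *
f=vision.grab_frame("wrist"); h=hsv(f)
m=cv2.inRange(h,(0,0,175),(180,45,255)); m[170:]=0; m[:,400:]=0
m=cv2.morphologyEx(m,cv2.MORPH_CLOSE,np.ones((9,9)))
d=cv2.morphologyEx(m,cv2.MORPH_OPEN,cv2.getStructuringElement(cv2.MORPH_ELLIPSE,(31,31)))
b=blob(d); cnt=max(cv2.findContours(b[2].astype(np.uint8),0,2)[0],key=len)
P=np.array([ray(f,q[0],.054) for q in cnt]); (cx,cy),r=cv2.minEnclosingCircle(P.astype(np.float32)*1000)
cen=ray(f,b[0],.054); print("disc",b[0],cen,"circle",cx,cy,r)
g=green(f); ys,xs=np.nonzero(g[2]); tip=(xs[ys==ys.max()].mean(),ys.max())
gp=ray(f,tip,.044); print("tip",tip,gp,np.linalg.norm(gp-cen))
gc=ray(f,g[0],.05)
r_=red(f); rp=ray(f,r_[0],.05)
an=lambda p:np.degrees(np.arctan2(*(p-cen)[::-1]))
print("yaw tip",an(gp),"red rel",an(rp)-an(gp),r_[0])
# top-view centre for comparison, white lobe fit
ring=[ray(f,(x,y),.054) for y,x in zip(*np.nonzero(m)) ]
ring=np.array([p for p in ring if .040<np.linalg.norm(p-cen)<.052])
a=np.arctan2(ring[:,1]-cen[1],ring[:,0]-cen[0]); ph=np.degrees(np.angle(np.exp(7j*a).mean()))/7
print("lobe phase mod 51.43:",ph, [ph+51.4286*k for k in(-1,0,1)],len(ring))
```

```text
disc [313.89688819  89.66693038] [0.61412065 0.07039986] circle 613.4832153320312 70.25841522216797 36.840309143066406
tip (np.float64(314.5), np.int64(32)) [0.66542102 0.09558644] 0.057149730487400865
yaw tip 26.149323021933288 red rel -154.6127199367205 [329.94285714 126.59047619]
lobe phase mod 51.43: -24.936852696402465 [np.float64(-76.36545269640247), np.float64(-24.936852696402465), np.float64(26.49174730359754)] 468
```

```bash
cat >> h.py <<'E'
C=np.array([.6137,.0700]); YAW=np.radians(26.3); Q=down(YAW)
def W(x,y,z): # base frame mm -> world, z above bench m
    return [*(C+R.from_euler('z',YAW).as_matrix()[:2,:2]@(np.array([x,y])/1000)),z]
E
python3 - <<'E'
from h import *
ctrl.movep(W(-56,70,.12),Q); ctrl.line_to(W(-56,70,.037),Q,velocity=.08)
for n in("wrist","top"):
    f=vision.grab_frame(n); im=f["color"][:,:,::-1]
    if n=="top": im=cv2.resize(im[150:300,140:340],None,fx=4,fy=4,interpolation=2)
    cv2.imwrite(f"pics/{n}2.png",im)
    print(n,"tcp",proj(f,W(-56,70,.037)),"near face",proj(f,W(-45,70,.037)),"centre",proj(f,[*C,.054]))
s=ctrl.read_state();print(s["position"],W(-56,70,.037),s["wrist_force"],s["t"])
E
```

```text
wrist tcp [314.45265175 229.95887641] near face [314.41953082 212.64286714] centre [453.76463411 137.8068897 ]
top tcp [215.3942973  273.88410934] near face [212.86882429 268.47571818] centre [235.57168754 229.65055443]
[0.53297344 0.10798551 0.03759978] [np.float64(0.5324817765408347), np.float64(0.1079420634406868), 0.037] [-0.56865366 -0.22974618  0.32263928] 5.0083
```

View pics/wrist2.png

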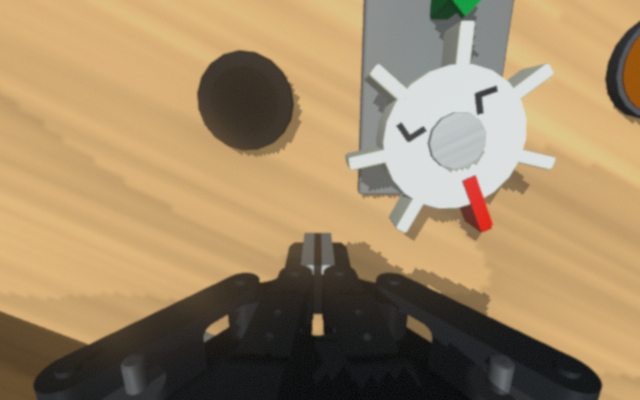

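View pics/top2.png

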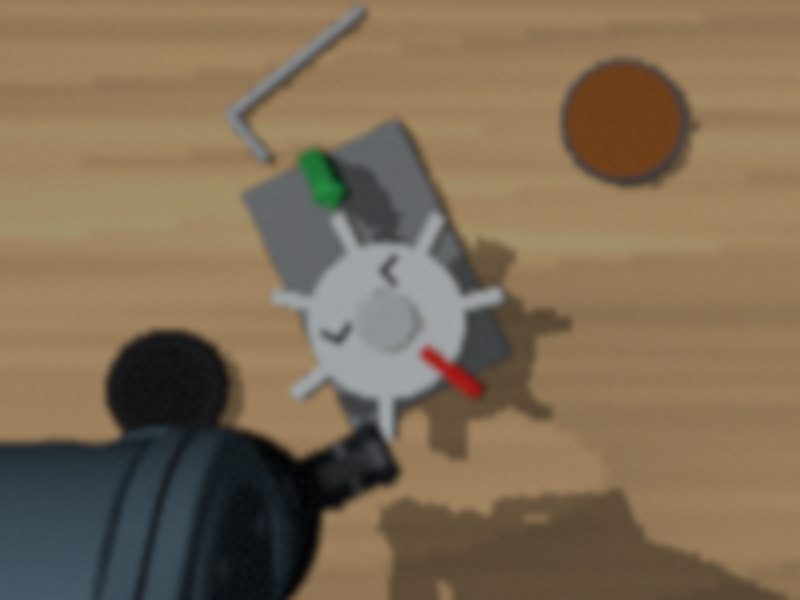

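The wrist view agrees with the predicted wheel centre to about 2 px: I see (455,136), predicted (454,138). However, the visible fingertip edge at row 233 is not at the assumed 11 mm half-width (row 212), so I'll check the fingertip in the side view.

Run:
```python
from h import *
s=ctrl.read_state(); T=R.from_quat(s["eef_rot"]).as_matrix()
f=vision.grab_frame("wrist"); V=np.array(f["view"]); cc=-V[:3,:3].T@V[:3,3]
print("cam in tool",T.T@(cc-s["position"]),"axis",T.T@(-V[2,:3]))
f=vision.grab_frame("side"); x0,y0,k=270,190,6
im=cv2.resize(f["color"][y0:y0+95,x0:x0+130,::-1],None,fx=k,fy=k,interpolation=2)
for nm,off in(("tcp",[0,0,0]),("near",[.011,0,0]),("far",[-.011,0,0]),("near19",[.011,0,-.019])):
    p=proj(f,s["position"]+T@np.array(off)); q=((p-[x0,y0])*k); print(nm,p,q)
    cv2.drawMarker(im,tuple(int(v) for v in q),(255,0,255),0,8,1)
cv2.imwrite("pics/side2.png",im)
```

```text
cam in tool [ 0.06639153  0.00154981 -0.16928067] axis [-2.64721945e-01 -1.50589421e-04  9.64324774e-01]
tcp [365.57093283 282.17478472] [573.42559696 553.04870831]
near [360.16704646 283.58050274] [541.00227877 561.48301646]
far [370.9465559  280.77641885] [605.67933539 544.65851311]
near19 [361.0039575  278.62839911] [546.02374498 531.77039468]
```

View pics/side2.png

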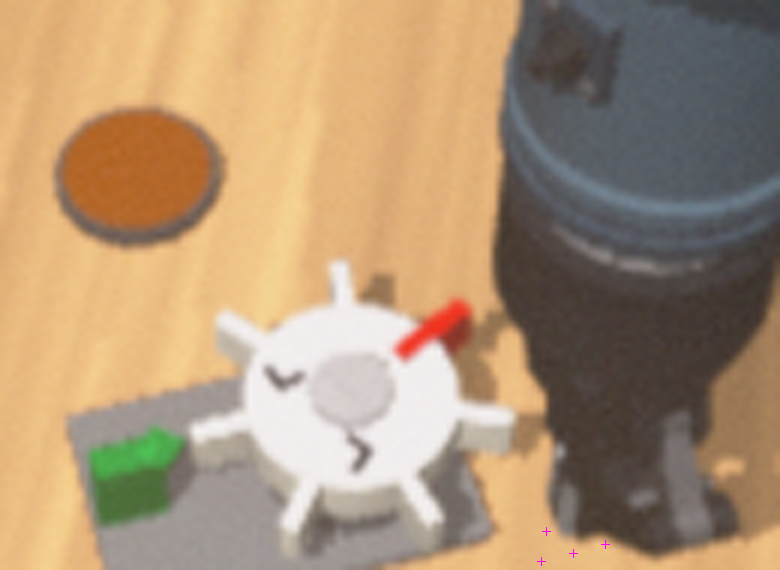

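The side view shows the fingertip at about (568,538) in the crop. It is slightly tapered, and its near face may be a few mm farther from the wheel than I assumed. Too far only means a missed lobe, which does no harm, so I'll stroke here and measure the wheel after each stroke.

```bash
cat >> h.py <<'E'
import threading
def look(name=None):
    f=vision.grab_frame("wrist"); r=red(f); g=green(f)
    p=ray(f,r[0],.054); d=p-C
    if name: cv2.imwrite(f"pics/{name}.png",f["color"][:,:,::-1])
    return round((np.degrees(np.arctan2(d[1],d[0])-YAW)+180)%360-180,1), r[1][4], round(1000*np.linalg.norm(d),1)
def flick(x,z=.037,v=.08):
    """one stroke along base -y, then out (-x), up, and a look from above"""
    ctrl.line_to(W(x,70,z),Q,velocity=.1)
    F=[]
    for y in range(50,-71,-20):
        ctrl.line_to(W(x,y,z),Q,velocity=v); F.append(np.round(ctrl.read_state()["wrist_force"],1).tolist())
    ctrl.line_to(W(x-10,-70,.10),Q,velocity=.15)
    ctrl.movep(W(-90,0,.20),Q); ctrl.pause(.3)
    return F
E
python3 - <<'E'
from h import *
print(flick(-56)); print(look("wrist3"),ctrl.read_state()["t"])
E
```

```text
[[-0.2, 0.5, -0.3], [0.5, 0.0, -0.6], [0.5, -1.5, -0.3], [0.0, 0.5, -0.1], [-0.6, 0.1, -0.8], [0.3, -0.3, 0.4], [0.0, -0.5, -0.1]]
(np.float64(-154.8), np.int32(124), np.float64(40.8)) 9.65
```

Run:
```python
from h import *
ctrl.movep(W(-50,70,.10),Q)
print(flick(-50)); print(look("wrist4"),ctrl.read_state()["t"])
```

```text
[[-0.6, -0.2, 0.6], [-0.7, 1.1, 0.2], [0.3, 0.3, 1.1], [0.2, 1.0, 0.4], [-0.6, -1.1, 0.2], [-0.5, -0.6, 0.4], [0.1, 0.1, -0.5]]
(np.float64(-154.8), np.int32(125), np.float64(41.2)) 15.3
```

View pics/wrist4.png

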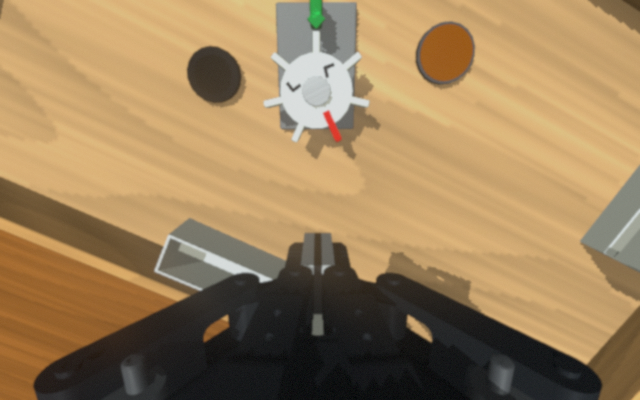

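No contact again: the wheel is still at -154.8°, and hub, pointer and red lobe are unchanged in the picture. Combining the side and wrist views puts the fingertip about 10 mm higher than the nominal TCP, so it probably passes over the lobes. I'll go lower.

Run:
```python
from h import *
ctrl.movep(W(-53,70,.10),Q)
print(flick(-53,z=.026)); print(look("wrist5"),ctrl.read_state()["t"])
```

```text
[[-0.3, -0.3, 0.0], [-2.5, 1.3, 0.6], [-0.2, 1.0, 0.2], [0.2, -0.1, -0.1], [-1.7, -1.3, 2.1], [0.2, -0.2, 1.0], [-0.4, -0.9, 0.2]]
(np.float64(-104.7), np.int32(143), np.float64(39.9)) 21.1333
```

One click: red is now at about -105°, against a nominal -102.9°. I'll repeat with the same stroke and check before the last one.

Run:
```python
from h import *
for i in (6,7):
    ctrl.movep(W(-53,70,.10),Q)
    print(flick(-53,z=.026)); a=look(f"wrist{i}"); print(a,ctrl.read_state()["t"])
    if i==6 and not -60<a[0]<-45: break
```

```text
[[-0.4, 0.9, 0.2], [-1.1, 1.5, 0.3], [0.2, -0.5, 0.1], [-1.2, 0.9, 1.0], [-1.7, -2.3, 1.8], [0.3, 0.5, -0.4], [-1.2, -0.3, -0.1]]
(np.float64(-53.2), np.int32(152), np.float64(38.7)) 26.9667
[[-0.1, -0.1, -0.0], [-1.2, 1.6, -0.6], [0.4, 0.4, 0.1], [-1.1, 0.3, 0.7], [-2.1, -2.0, 1.4], [-0.1, -0.2, 0.1], [-0.8, 0.3, -0.3]]
(np.float64(-0.2), np.int32(136), np.float64(38.7)) 32.8
```

View pics/wrist7.png

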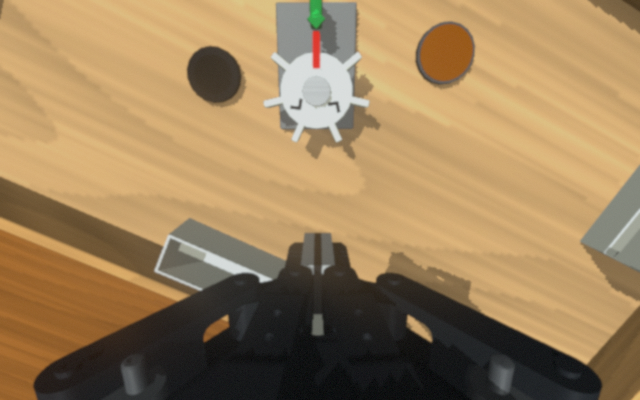

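The red lobe, tip at about (316,32), points straight at the green pointer. The cap and filter sit where they were in the last picture from this pose, and the arm is clear of everything, so I'm handing in.

Run:
```python
from h import *
ctrl.pause(.5); print(look(),ctrl.read_state()["wrist_force"]); ctrl.close_job()
```

```text
(np.float64(0.0), np.int32(131), np.float64(38.6)) [ 0.78264725 -0.11086586 -0.24819966]
the job is handed in; nothing more can be done
```

The red lobe is clicked in at the green pointer, and I've handed the job in, about 34 s into the 64 s limit. I flicked the wheel anticlockwise with the closed fingertip, one click per stroke. The red lobe's measured angle from the pointer went from -155° to -105°, -53° and then 0°, with no overrun.

- **Missed strokes:** The first two strokes touched nothing. The fingertip seemed to sit about 10 mm higher than the TCP I had assumed, so it probably passed over the lobes. I lowered it by 11 mm, and the next three strokes each moved the wheel one click.
- **Last checks:** The final reading was 0.0° with the arm clear of everything. Sampled wrist force during the strokes stayed within about 4 N.
- **Loose items:** The lens cap and filter look unmoved in the wrist pictures before and after. The hex key is outside those pictures, so I didn't check it again at the end; no stroke went near it.

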